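# Set the balance's sliding doors for loading

## Robot

A 6-joint arm with a two-finger parallel gripper is mounted at the origin on a cart in front of the work surface, level with it; the furniture and walls round the work are solid. World frame = base frame: x ahead of the robot, y to its left, z up, the work surface at z = 0. Lengths are in mm, angles in rad, forces in N, time in s.
With the tool pointing down it reaches from about 375 to 900 mm from the base axis. Payload 3.1 kg.
Tool frame: the origin (TCP) lies at the very end of the fingers, on their centre line; the grasp point (between the pads) lies 19 mm behind it (bot.grip_point_offset is the distance from the TCP to the grasp point, in mm); z points along the fingers, y is the direction in which the jaws open and shut (so a half turn about z gives the same grasp; the last joint's range is limited). The gripper opens to 85 mm and grips with 20 to 120 N. Pads are 22 mm wide; open, the fingers measure 114 mm over their backs; the gripper's body (76 mm by 85 mm) begins 54 mm behind the grasp point. The pads swing forward as they close: fully open they stand 13 mm farther back than shut.
Start: joints at [-1.433, 0.527, 1.433, -0, 1.181, -0.178], TCP at [194.133, -594.061, 231.31] pointing down, gripper open.
Joint ranges: [-3.08, 3.08], [-0.75, 2.2], [0.22, 2.44], [-1.43, 4.57], [0, 2.65], [-2.85, 2.85]. Speed limits (rad/s): [2.79, 2.79, 3.14, 3.14, 3.14, 3.14].

## Interface

Orientations are given as a 3x3 rotation matrix whose columns are the frame's x, y, z axes.
In Python, from workcell import bot gives the robot as it stands.
- The arm moves only by the shell command python3 -m pendant 'ROWS' [OPENING] [FORCE]. ROWS is JSON, a list of rows, each an object with "offset": the shift along the tool's x, y, z in mm, a list of three; "spin": the turn about the tool's z in rad. A call has 1 to 8 rows; each row is the pose to reach, as a shift and turn from the pose commanded when the call began, along the tool's axes at that moment; what a row does not reach only later rows make up. A row lasts 1/8 s, in which the tool goes at most 62.5 mm and 10.7 degrees, less where a joint would pass 70% of its speed; a pose out of reach is approached as far as the arm can. A call with a gripper value outside its range is refused whole. OPENING is the closure, from -1 (fully open) to 1 (shut), set as the call begins (- or left out, the last holds). The fingers move at their own pace and stop on an object; FORCE is the grip in N (left out, the last holds). Time passes only in rows, so rows that repeat a pose let the fingers close. It gives the time, the measured TCP pose, the force and the opening at its end, in the units of the state.
- bot.observe(): the state, without advancing time (a new reading comes with each control period).
- bot.capture(name): name is "scene" or "top" or "wrist"; returns (picture, depth): 480x640x3 uint8, red, green, blue; 480x640 float32, mm along the optical axis (not along the pixel's ray), 0 where there is no reading.
- bot.camera_params(name): a dict with "vfov" (degrees; the focal length in pixels is half the picture's height over the tangent of half this angle, whatever the lens; pixels are square), "cx", "cy" (the principal point, pixels), "R" (3x3) and "t" (3): a world point X has camera coordinates R X + t. Camera axes: x right, y down, z forward; pixel columns grow to the right and rows downward; lengths in mm; the calibration is good to about 2 mm. A picture is of the moment at which its call begins: read the wrist's pose just before it. camera_params takes no time and is no camera call; for the wrist camera it gives the pose at the moment of the call.
- bot.finish_job(): hands the job in, once; it reports no verdict.
Trained networks look in the newest picture that a camera, given by its name, has taken for a name from the list of things; names that differ only in an ending like _2 or _b are one class to them, and where a whole thing is asked for, a point or a joint stands for the part that bears it (a point fixed in the world has none). Each returns a list of dicts, best first, with "conf" (0 to 1); they miss things now and then, are a little off and sometimes report something else, mostly with a low value. They report only what shows in the picture. A call takes as long as a camera call. They do not tell look-alikes from the thing itself.
- bot.search_frame(name, camera): "bbox" ([centre column, centre row, width, height] as shares, 0 to 1, of the picture: columns of its width, rows of its height, round what is visible of it).
- bot.pinpoint(name, camera): "position" ([row, column] as shares, 0 to 1, of the picture: columns of its width, rows of its height: a listed point, or the origin of a listed thing).
The state is a dict: "clock": time; "joints": joint angles; "dq": joint speeds; "joint_efforts": joint torques, N m; "position": TCP position; "eef_rot": TCP orientation; "ft_force": force on the tool from outside, world axes, zero at the start; "moment": the same for the moment, N m; "finger_gap": finger opening in mm.
Only numpy, scipy, OpenCV 4.12 (cv2) and the standard library are available. Lean on these libraries where they do the work, as an engineer would, in place of code of your own. Each camera call takes 0.05 s, during which the arm holds its last target.

## Task

The sample in the small amber jar is to be weighed next. On the balance, slide the glass side door on the side where the amber jar stands fully open, and slide the door on the opposite side fully shut to keep the draught out. Leave the jar and the blue-capped bottle beside the balance standing where they are.

Things in the scene. Friction and masses are not known exactly. Their poses are not given: they have to be found in the camera images.
- balance: Laboratory balance fixed to the worktop: white base 240 (x) x 210 (y) x 60 mm high, dark blank display in front, grey rear housing, glass chamber; nothing but the doors' blue tabs rises above 220 mm. Origin: centre of its underside. x from its front to its rear, y to its left (as seen facing its display), z up. Place and yaw (to 15 degrees) vary. A glass door slides along x on its left and right side.
- left_door (a joint): Glass door, 130 mm long, on the balance's left (+y) side. Value in m: 0 fully shut (toward the front, at its stop), 0.10 fully open (toward the rear, at its stop). It slides straight along the balance's x with about 1.5 N of friction and stays where it is left. Both doors start about half open.
- right_door (a joint): The same kind of door on the balance's right (-y) side: 0 fully shut, 0.10 fully open.
- left_tab (a point): Centre of the blue upright grip tab on top of the left door, 242 mm above the worktop, moving with the door: in the balance's frame x = -0.045 m + joint value, y = +0.095 m. Tab 28 mm long (balance x), 12 mm thick (balance y), from 220 to 264 mm above the worktop, free on all four sides; pinch it from above across its thickness.
- right_tab (a point): The same for the right door's blue tab: in the balance's frame x = -0.045 m + joint value, y = -0.095 m.
- amber_jar: Small loose amber-brown jar with a black cap, 52 mm in diameter, 89 mm high, origin at the centre of its underside. It stands on the worktop beside the balance, on its left or its right side, about 155 mm from the balance's middle line.
- blue_cap_bottle: Loose clear bottle with a blue screw cap, 56 mm in diameter, 114 mm high, origin at the centre of its underside. It stands beside the balance on the side away from the amber jar.
Mind the look-alikes: they are no part of the job. What is shaped like the blue_cap_bottle but red is not meant.

How it is judged (in metres and radians):
At the end, for the whole second after the job is handed in: The door on the amber jar's side is open to within 12 mm of its open stop, the other door is shut to within 12 mm of its shut stop, both doors are at rest, and the jar and the bottle stand upright (((y of amber_jar in the frame of balance above 0 m and value of joint left_door above 0.088 m and value of joint right_door below 0.012 m) or (not (y of amber_jar in the frame of balance above 0 m) and value of joint right_door above 0.088 m and value of joint left_door below 0.012 m)) and velocity of joint left_door between -0.01 and 0.01 m/s and velocity of joint right_door between -0.01 and 0.01 m/s and angle between each of amber_jar, blue_cap_bottle's own z axis and vertical below 0.15 rad); the robot touches nothing.
It fails at once if the amber jar is shifted by more than 25 mm or tipped (distance of amber_jar from where it was at the start of the episode above 0.025 m or angle between amber_jar's own z axis and vertical above 0.3 rad).
It fails at once if the blue-capped bottle is shifted by more than 25 mm or tipped (distance of blue_cap_bottle from where it was at the start of the episode above 0.025 m or angle between blue_cap_bottle's own z axis and vertical above 0.3 rad).
It also fails if it takes over 38 s, if anything falls off the work surface, if the arm or the gripper's body presses on something with over 40 N, if the wrist force passes 120 N, or if a joint passes its speed limit or range.

## Working session

There is one attempt and no reset: what is moved stays moved. The work goes in short steps, Python scripts to look and compute and a shell command to move; the robot and the scene stay as the last step left them, time stands still between calls to the robot, and variables do not carry over. Pictures are saved under pics/ and viewed, and the job is handed in when it is done.

```bash
mkdir -p pics; ls
cat > h.py <<'E'
import numpy as np, cv2
from workcell import bot
def f_of(p): return 240/np.tan(np.radians(p["vfov"])/2)
def unproj(p,u,v,d):
    f=f_of(p); c=np.array([(u-p["cx"])/f*d,(v-p["cy"])/f*d,d]); R=np.array(p["R"]);return R.T@(c-np.array(p["t"]))
def ray_z(p,u,v,z):
    f=f_of(p);R=np.array(p["R"]);t=np.array(p["t"]);o=-R.T@t;r=R.T@np.array([(u-p["cx"])/f,(v-p["cy"])/f,1]);return o+r*(z-o[2])/r[2]
E
python3 - <<'E'
from h import *
for n in ["scene","top"]:
    im,d=bot.capture(n); cv2.imwrite(f"pics/{n}0.png",im[:,:,::-1]); np.save(f"pics/{n}0.npy",d)
    p=bot.camera_params(n); print(n,p)
    for k in ["left_tab","right_tab","amber_jar","blue_cap_bottle","balance"]:
        for r in bot.pinpoint(k,n)[:3]:
            v,u=r["position"][0]*480,r["position"][1]*640
            z=242 if "tab" in k else 0
            print(n,k,round(r["conf"],2),round(u),round(v),ray_z(p,u,v,z).round())
s=bot.observe();print(s["clock"],s["position"],np.array(s["eef_rot"]).round(3),s["finger_gap"])
E
```

```text
pics
scene {'vfov': 56.13458897494802, 'cx': 323.3488277315803, 'cy': 240.0566618489715, 'R': array([[-0.99816463,  0.05871722,  0.01482077],
       [ 0.04195019,  0.84692424, -0.53005614],
       [-0.04367549, -0.52846156, -0.84783302]]), 't': array([502.9186598 , 243.10725615, 912.38581752])}
scene left_tab 0.79 320 279 [508. -86. 242.]
scene right_tab 0.82 330 184 [ 478. -281.  242.]
scene right_tab 0.23 322 276 [504. -91. 242.]
scene amber_jar 0.75 318 364 [514. -19.   0.]
scene amber_jar 0.21 321 279 [ 496. -209.    0.]
top {'vfov': 42.76516528405349, 'cx': 318.58981291093573, 'cy': 232.1535407970813, 'R': array([[-2.93410145e-01, -9.55986278e-01, -8.50944356e-04],
       [-7.48612931e-01,  2.30316774e-01, -6.21717672e-01],
       [ 5.94549549e-01, -1.81781244e-01, -7.83240967e-01]]), 't': array([-70.98573488, 505.23396428, 891.58812735])}
top amber_jar 0.16 373 282 [ 444. -324.    0.]
top blue_cap_bottle 0.68 375 281 [ 444. -328.    0.]
top blue_cap_bottle 0.56 393 246 [ 516. -395.    0.]
0.6 [ 194.15930789 -594.02777311  231.32615593] [[ 0.951  0.311  0.   ]
 [ 0.311 -0.951  0.   ]
 [ 0.    -0.    -1.   ]] 85.34880395410491
```

View pics/scene0.png

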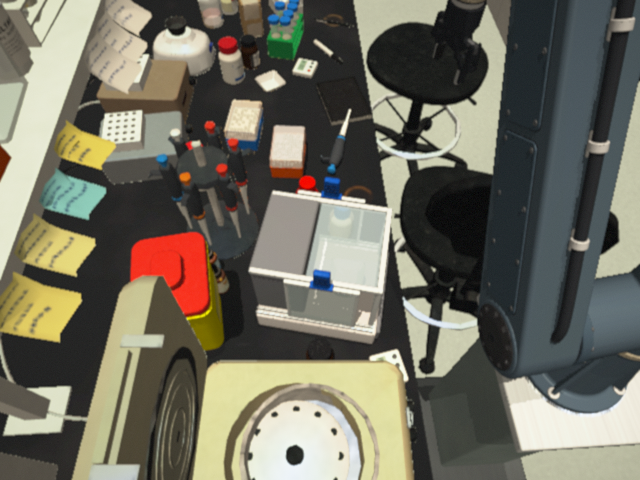

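View pics/top0.png

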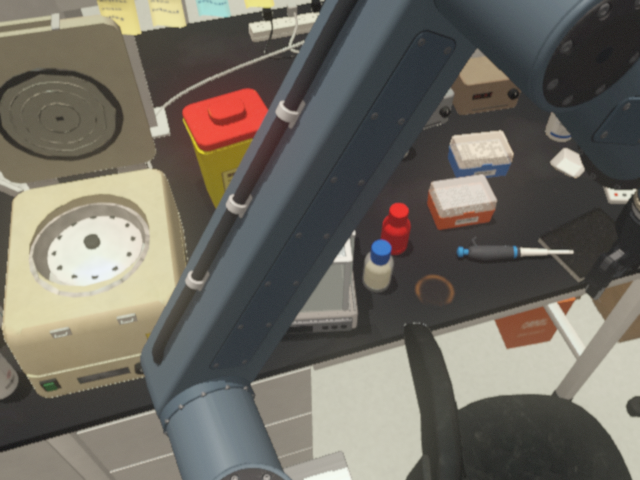

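The scene view shows the left tab at (320,279), the right tab at (330,184) and a black cap at (318,352) on the near (left) side of the balance. In the top view, the blue-capped bottle is at (378,268) and a red look-alike at (396,230), both on the right side. Other dark or brown things that could be taken for the jar are at (222,280) and (250,52) in the scene view. I'll check them in crops and measure the tabs.

Run:
```python
from h import *
im=cv2.imread("pics/scene0.png");d=np.load("pics/scene0.npy");p=bot.camera_params("scene")
a=cv2.resize(im[220:400,190:410],None,fx=3.4,fy=3.2,interpolation=cv2.INTER_CUBIC);cv2.imwrite("pics/crop1.png",a)
hsv=cv2.cvtColor(im,cv2.COLOR_BGR2HSV)
m=cv2.inRange(hsv,(100,150,60),(125,255,255))
n,l,st,c=cv2.connectedComponentsWithStats(m)
for i in range(1,n):
    if st[i,4]>60:
        vs,us=np.where(l==i);P=np.array([unproj(p,u,v,d[v,u]) for u,v in zip(us,vs) if d[v,u]>0])
        print(st[i],c[i].round(),np.median(P,0).round(1),P.min(0).round(),P.max(0).round())
        top=P[np.abs(P[:,2]-264)<4]
        if len(top): print("  top",len(top),top.mean(0).round(1),top.min(0).round(),top.max(0).round())
for u,v in [(318,348),(318,352),(222,282)]: print(unproj(p,u,v,d[v,u]).round())
```

```text
[268   0  31  25 323] [285.  14.] [  555.5 -1024.6   118.4] [  518. -1228.    -2.] [ 621. -983.  124.]
[275   2   9   8  62] [279.   5.] [  576.  -1076.5   118.3] [  564. -1101.   110.] [  588. -1063.   121.]
[239 136  20  14 139] [249. 145.] [ 664.2 -599.3   25.4] [ 641. -625.    7.] [ 691. -593.   41.]
[157 155  10  12  87] [162. 160.] [ 783.  -328.4  273.5] [ 776. -339.  255.] [ 793. -321.  277.]
  top 7 [ 782.7 -325.7  263.3] [ 781. -327.  260.] [ 785. -324.  268.]
[327 164   9  10  65] [331. 168.] [ 453.9 -510.7   18.4] [ 442. -541.   -3.] [ 465. -502.   26.]
[321 177  21  22 346] [331. 188.] [ 476.2 -269.4  244.4] [ 433. -503.   -4.] [ 494. -264.  266.]
  top 89 [ 476.6 -271.8  263.2] [ 463. -280.  260.] [ 491. -264.  266.]
[310 270  23  21 323] [321. 281.] [506.4 -80.7 245.8] [488. -95. 218.] [524. -76. 266.]
  top 102 [505.6 -83.7 263.5] [494. -92. 260.] [518. -77. 266.]
[514. -22.  91.]
[514. -15.  89.]
[ 705. -186.   52.]
```

View pics/crop1.png

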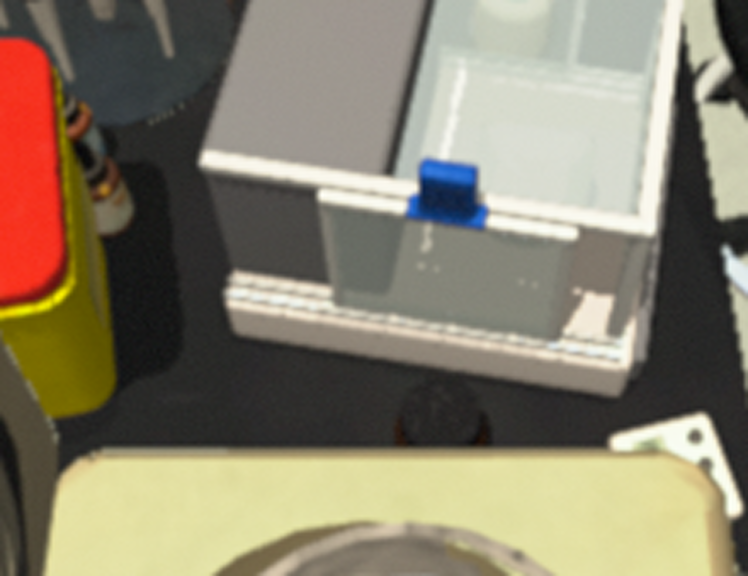

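Run:
```python
from h import *
d=np.load("pics/scene0.npy");p=bot.camera_params("scene")
V,U=np.mgrid[0:480,0:640];f=f_of(p)
C=np.stack([(U-p["cx"])/f*d,(V-p["cy"])/f*d,d],-1);W=(C-np.array(p["t"]))@np.array(p["R"])
m=(d>0)&(W[...,2]>205)&(W[...,2]<226)&(V>185)&(V<300)&(U>240)&(U<395)
P=W[m][:,:2].astype(np.float32); print(len(P))
print(cv2.minAreaRect(P)); print(cv2.boxPoints(cv2.minAreaRect(P)))
def line(a,b):
    Q=[ray_z(p,*a,220),ray_z(p,*b,220)];e=Q[1]-Q[0];print(Q[0].round(),Q[1].round(),np.degrees(np.arctan2(e[1],e[0])))
line((250,270),(380,291)); line((274,195),(390,208)); line((389,208),(378,290))
# heights around left tab path
for x0 in range(400,720,40):
    print(x0,[int(W[...,2][(d>0)&(abs(W[...,0]-x0-20)<20)&(abs(W[...,1]-y-20)<20)].max(initial=-1)) for y in range(-320,160,40)])
```

```text
11412
((497.4127197265625, -180.15826416015625), (205.2024383544922, 232.37347412109375), 76.62566375732422)
[[ 360.6441   -253.1015  ]
 [ 586.7155   -306.8523  ]
 [ 634.18134  -107.21503 ]
 [ 408.10992   -53.464233]]
[ 624. -120.  220.] [409. -70. 220.] 166.84172096520598
[ 584. -278.  220.] [ 369. -238.  220.] 169.30263038520158
[ 371. -238.  220.] [412. -72. 220.] 76.08870518151289
400 [-1, 219, 216, 214, 215, 217, 217, 18, 191, 195, 193, 193]
440 [-1, 266, 215, 214, 214, 217, 218, 3, 193, 193, 195, 195]
480 [261, 265, 217, 217, 214, 266, 264, 92, 192, 194, 196, 172]
520 [218, 217, 218, 218, 218, 221, 56, 92, 192, 195, 171, 187]
560 [217, 218, 218, 218, 218, 219, 3, 3, 192, 195, 195, 185]
600 [-1, 211, 217, 218, 219, 217, 3, 3, 193, 193, 195, 195]
640 [277, 244, 5, 4, 5, 3, 4, 4, 502, 508, 525, 507]
680 [274, 59, 218, 223, 224, 225, 224, 4, 504, 508, 525, 522]
```

The balance yaw comes out near -13.4°. The tabs measure 190 mm apart along the balance's y, which matches. The brown-bodied black cap at z≈90 is 155 mm to the left of the balance's middle line, so it is the amber jar. That means the left door opens (+x of balance) and the right door shuts. I'll move to a hover over the right tab first.

```bash
python3 -m pendant '[{"offset":[30,-15,-50],"spin":0.1},{"offset":[85,-50,-70],"spin":0.25},{"offset":[140,-82,-70],"spin":0.4},{"offset":[195,-115,-70],"spin":0.55},{"offset":[250,-147,-70],"spin":0.55},{"offset":[305,-180,-70],"spin":0.55},{"offset":[355,-210,-70],"spin":0.55},{"offset":[368,-218,-70],"spin":0.55}]' -1 40; python3 -m pendant '[{"offset":[0,0,0],"spin":0},{"offset":[0,0,0],"spin":0}]'
python3 - <<'E'
from h import *
s=bot.observe();print(s["clock"],s["position"],np.array(s["eef_rot"]).round(3),s["joints"])
for n in ["wrist","scene"]:
    im,d=bot.capture(n);p=bot.camera_params(n);cv2.imwrite(f"pics/{n}1.png",im[:,:,::-1])
    hsv=cv2.cvtColor(im,cv2.COLOR_RGB2HSV)
    m=cv2.inRange(hsv,(100,150,60),(125,255,255));k,l,st,c=cv2.connectedComponentsWithStats(m)
    for i in range(1,k):
        if st[i,4]>60:
            vs,us=np.where(l==i);P=np.array([unproj(p,u,v,d[v,u]) for u,v in zip(us,vs) if d[v,u]>0])
            if not len(P):continue
            t=P[np.abs(P[:,2]-264)<5]
            if len(t)>20:print(n,st[i],len(t),t.mean(0).round(1),t.min(0).round(),t.max(0).round(),cv2.minAreaRect(t[:,:2].astype(np.float32)))
E
```

```text
clock: 1.6
position: [478.0, -269.5, 301.5]
eef_rot: [[0.974, -0.228, 0.001], [-0.228, -0.974, 0.0], [0.001, -0.001, -1.0]]
ft_force: [0.1, 0.1, 0.2]
finger_gap: 85.2
clock: 1.85
position: [475.8, -273.2, 301.3]
eef_rot: [[0.973, -0.232, -0.0], [-0.232, -0.973, -0.001], [-0.0, 0.001, -1.0]]
ft_force: [0.2, -0.2, -0.4]
finger_gap: 85.4
1.85 [ 475.78477464 -273.20913266  301.33020246] [[ 0.973 -0.232 -0.   ]
 [-0.232 -0.973 -0.001]
 [-0.     0.001 -1.   ]] [-7.24625549e-01  3.46683165e-01  1.53717349e+00 -6.67200486e-04
  1.25764167e+00  1.08091690e+00]
wrist [ 314  222   22   72 1403] 872 [ 476.9 -274.8  263.7] [ 462. -282.  259.] [ 489. -267.  266.] ((475.91253662109375, -274.3662414550781), (11.25709056854248, 26.230356216430664), 77.01001739501953)
wrist [   0  243   71   76 2943] 518 [502.3 -90.3 262.1] [491. -95. 259.] [517. -83. 266.] ((503.8587341308594, -89.88008117675781), (6.694703578948975, 26.83407974243164), 73.46438598632812)
scene [321 179  21  20 237] 31 [ 469.3 -269.3  262.6] [ 463. -276.  259.] [ 487. -265.  267.] ((474.6730041503906, -272.114013671875), (10.64310359954834, 23.297155380249023), 77.58869171142578)
scene [310 270  23  21 323] 108 [506.1 -83.5 263.4] [494. -92. 259.] [518. -77. 266.] ((505.94451904296875, -84.00692749023438), (10.916990280151367, 25.162172317504883), 74.68744659423828)
```

View pics/wrist1.png

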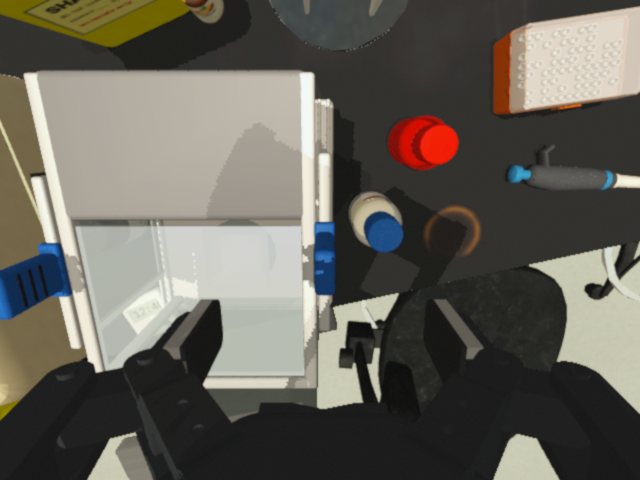

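```bash
python3 -m pendant '[{"offset":[0,0,30],"spin":0},{"offset":[0,0,65],"spin":0},{"offset":[0,0,71],"spin":0},{"offset":[0,0,71],"spin":0}]' -1 ; python3 -m pendant '[{"offset":[0,0,0],"spin":0},{"offset":[0,0,0],"spin":0},{"offset":[0,0,0],"spin":0},{"offset":[0,0,0],"spin":0}]' 1 40
```

```text
clock: 2.45
position: [476.1, -273.4, 230.6]
eef_rot: [[0.972, -0.233, 0.0], [-0.233, -0.972, -0.0], [0.0, 0.0, -1.0]]
ft_force: [-0.3, -0.9, 0.5]
finger_gap: 85.1
clock: 2.95
position: [476.3, -273.6, 230.8]
eef_rot: [[0.973, -0.231, 0.0], [-0.231, -0.973, -0.003], [0.001, 0.003, -1.0]]
ft_force: [-6.7, -20.2, -4.7]
finger_gap: 12.4
```

The wrist view showed the right tab at (325,258), on the jaws' centre line, with the blue cap at (383,230) clear of the fingers. It is now gripped with a 12.4 mm gap. Next I slide it forward.

```bash
python3 -m pendant '[{"offset":[-8,1,0],"spin":0},{"offset":[-18,1,0],"spin":0},{"offset":[-28,1,0],"spin":0},{"offset":[-38,1,0],"spin":0},{"offset":[-38,1,0],"spin":0}]'; python3 -m pendant '[{"offset":[-3,0,0],"spin":0},{"offset":[-6,0,0],"spin":0},{"offset":[-8,0,0],"spin":0},{"offset":[-8,0,0],"spin":0}]'
```

```text
clock: 3.58
position: [437.8, -264.9, 230.8]
eef_rot: [[0.973, -0.232, -0.001], [-0.232, -0.973, -0.001], [-0.001, 0.001, -1.0]]
ft_force: [-1.5, -3.1, 4.7]
finger_gap: 11.8
clock: 4.08
position: [431.6, -263.5, 230.8]
eef_rot: [[0.973, -0.232, 0.001], [-0.232, -0.973, -0.002], [0.001, 0.001, -1.0]]
ft_force: [-1.2, -4.9, 6.3]
finger_gap: 11.3
```

```bash
python3 -m pendant '[{"offset":[-2,0,0],"spin":0},{"offset":[-4,0,0],"spin":0},{"offset":[-4,0,0],"spin":0},{"offset":[-4,0,0],"spin":0}]';python3 -m pendant '[{"offset":[-2,0,0],"spin":0},{"offset":[-4,0,0],"spin":0},{"offset":[-4,0,0],"spin":0},{"offset":[-4,0,0],"spin":0}]'
python3 - <<'E'
from h import *
im,d=bot.capture("wrist");cv2.imwrite("pics/wrist2.png",im[:,:,::-1])
E
```

```text
clock: 4.58
position: [427.8, -262.6, 230.8]
eef_rot: [[0.973, -0.232, 0.001], [-0.232, -0.973, -0.001], [0.001, 0.001, -1.0]]
ft_force: [0.1, -4.1, 5.9]
finger_gap: 11.8
clock: 5.08
position: [427.2, -262.5, 230.8]
eef_rot: [[0.973, -0.233, 0.008], [-0.233, -0.973, -0.003], [0.009, 0.001, -1.0]]
ft_force: [9.3, -4.5, 0.4]
finger_gap: 11.5
```

View pics/wrist2.png

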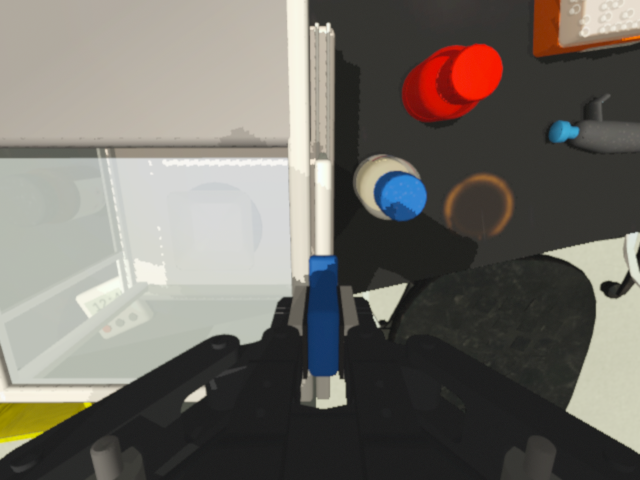

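The stop was felt: the tool halted after about 50 mm with 9 N against it, and the picture shows the tab still in the jaws at (322,315). Now I release, lift and go over the left tab.

```bash
python3 -m pendant '[{"offset":[3,0,0],"spin":0},{"offset":[3,0,0],"spin":0},{"offset":[3,0,0],"spin":0},{"offset":[3,0,0],"spin":0},{"offset":[3,0,-30],"spin":0},{"offset":[3,0,-70],"spin":0},{"offset":[3,0,-70],"spin":0}]' -1
python3 - <<'E'
from h import *
s=bot.observe();R=np.array(s["eef_rot"]);print(s["finger_gap"],s["position"],R.T@(np.array([505,-86.5,301])-s["position"]))
E
```

```text
clock: 6.0
position: [427.8, -263.0, 303.3]
eef_rot: [[0.973, -0.232, 0.005], [-0.232, -0.973, -0.005], [0.006, 0.004, -1.0]]
ft_force: [0.1, 0.8, -0.3]
finger_gap: 85.5
85.47772964491858 [ 427.75654396 -262.97447997  303.30796021] [  34.1672098  -189.58995607    1.83591808]
```

```bash
python3 -m pendant '[{"offset":[5,-30,0],"spin":0},{"offset":[14,-80,0],"spin":0},{"offset":[23,-130,0],"spin":0},{"offset":[31,-175,0],"spin":0},{"offset":[34,-190,0],"spin":0},{"offset":[34,-190,0],"spin":0},{"offset":[34,-190,0],"spin":0}]'
python3 - <<'E'
from h import *
s=bot.observe();print(s["position"])
for n in ["wrist","scene"]:
    im,d=bot.capture(n);p=bot.camera_params(n);cv2.imwrite(f"pics/{n}3.png",im[:,:,::-1])
    hsv=cv2.cvtColor(im,cv2.COLOR_RGB2HSV)
    m=cv2.inRange(hsv,(100,150,60),(125,255,255));k,l,st,c=cv2.connectedComponentsWithStats(m)
    for i in range(1,k):
        if st[i,4]>60:
            vs,us=np.where(l==i);P=np.array([unproj(p,u,v,d[v,u]) for u,v in zip(us,vs) if d[v,u]>0])
            if not len(P):continue
            t=P[np.abs(P[:,2]-264)<5]
            if len(t)>20:print(n,st[i],len(t),t.mean(0).round(1),t.min(0).round(),t.max(0).round(),cv2.minAreaRect(t[:,:2].astype(np.float32)))
E
```

```text
clock: 6.88
position: [503.1, -85.8, 300.0]
eef_rot: [[0.972, -0.233, -0.001], [-0.233, -0.972, -0.0], [-0.001, 0.001, -1.0]]
ft_force: [0.1, -0.1, -0.0]
finger_gap: 85.8
[503.08082429 -85.8468488  299.95211474]
wrist [ 311  220   21   73 1437] 903 [506.7 -86.  263.9] [492. -94. 259.] [519. -78. 266.] ((505.5306701660156, -85.68111419677734), (11.254700660705566, 26.68354606628418), 77.4186019897461)
wrist [ 572  268   68   79 2854] 524 [ 426.6 -257.   262.4] [ 414. -263.  259.] [ 441. -253.  266.] ((427.86895751953125, -257.7288818359375), (6.672852993011475, 27.70648956298828), 80.99716186523438)
scene [355 181  14  22 224] 69 [ 424.9 -259.6  263.4] [ 414. -268.  260.] [ 434. -254.  266.] ((424.40557861328125, -259.934326171875), (13.377833366394043, 20.383224487304688), 75.79309844970703)
```

View pics/wrist3.png

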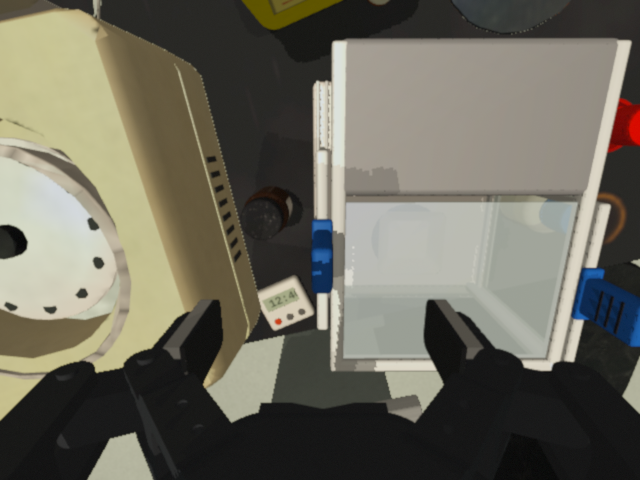

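The wrist view shows the left tab at (321,257), on the jaw centre line, and the amber jar (brown, black cap) at (265,212), standing clear. I go down and grip.

```bash
python3 -m pendant '[{"offset":[2,-0.5,30],"spin":0},{"offset":[2,-0.5,64],"spin":0},{"offset":[2,-0.5,70],"spin":0},{"offset":[2,-0.5,70],"spin":0}]' -1 ; python3 -m pendant '[{"offset":[0,0,0],"spin":0},{"offset":[0,0,0],"spin":0},{"offset":[0,0,0],"spin":0},{"offset":[0,0,0],"spin":0}]' 1 40; python3 -m pendant '[{"offset":[8,0,0],"spin":0},{"offset":[18,0,0],"spin":0},{"offset":[28,0,0],"spin":0},{"offset":[38,0,0],"spin":0},{"offset":[47,0,0],"spin":0},{"offset":[54,0,0],"spin":0},{"offset":[56,0,0],"spin":0},{"offset":[56,0,0],"spin":0}]'
```

```text
clock: 7.48
position: [505.8, -85.5, 230.6]
eef_rot: [[0.972, -0.233, 0.0], [-0.233, -0.972, -0.0], [0.0, 0.0, -1.0]]
ft_force: [-0.7, -0.1, -0.2]
finger_gap: 85.0
clock: 7.98
position: [505.6, -85.3, 230.7]
eef_rot: [[0.973, -0.231, 0.0], [-0.231, -0.973, -0.002], [0.001, 0.002, -1.0]]
ft_force: [-6.4, -19.2, 4.0]
finger_gap: 12.4
clock: 8.98
position: [561.0, -98.9, 230.8]
eef_rot: [[0.973, -0.232, 0.001], [-0.232, -0.973, -0.002], [0.002, 0.002, -1.0]]
ft_force: [-1.4, -5.9, 3.3]
finger_gap: 11.3
```

```bash
python3 -m pendant '[{"offset":[3,0,0],"spin":0},{"offset":[5,0,0],"spin":0},{"offset":[7,0,0],"spin":0},{"offset":[7,0,0],"spin":0}]'; python3 -m pendant '[{"offset":[2,0,0],"spin":0},{"offset":[4,0,0],"spin":0},{"offset":[6,0,0],"spin":0},{"offset":[6,0,0],"spin":0}]'
```

```text
clock: 9.48
position: [567.4, -100.4, 230.8]
eef_rot: [[0.973, -0.232, 0.001], [-0.232, -0.973, -0.002], [0.001, 0.002, -1.0]]
ft_force: [-0.8, -5.6, 4.5]
finger_gap: 11.2
clock: 9.98
position: [568.4, -100.7, 230.7]
eef_rot: [[0.973, -0.232, -0.01], [-0.232, -0.973, 0.0], [-0.01, 0.002, -1.0]]
ft_force: [-12.7, -4.0, 11.1]
finger_gap: 11.7
```

The stop was felt at 12.7 N. The left grip point is 100 mm along balance x from the shut right tab, which is exactly the full stroke. I release and lift.

```bash
python3 -m pendant '[{"offset":[-5,0,0],"spin":0},{"offset":[-5,0,0],"spin":0},{"offset":[-5,0,0],"spin":0},{"offset":[-5,0,0],"spin":0},{"offset":[-5,0,-30],"spin":0},{"offset":[-5,0,-80],"spin":0},{"offset":[-5,0,-100],"spin":0},{"offset":[-5,0,-100],"spin":0}]' -1
python3 -m pendant '[{"offset":[-40,30,-20],"spin":0},{"offset":[-90,50,-40],"spin":0},{"offset":[-90,50,-40],"spin":0},{"offset":[-90,50,-40],"spin":0}]'
python3 - <<'E'
from h import *
for n in ["wrist","scene"]:
    im,d=bot.capture(n);p=bot.camera_params(n);cv2.imwrite(f"pics/{n}4.png",im[:,:,::-1])
    hsv=cv2.cvtColor(im,cv2.COLOR_RGB2HSV)
    m=cv2.inRange(hsv,(100,150,60),(125,255,255));k,l,st,c=cv2.connectedComponentsWithStats(m)
    for i in range(1,k):
        if st[i,4]>60:
            vs,us=np.where(l==i);P=np.array([unproj(p,u,v,d[v,u]) for u,v in zip(us,vs) if d[v,u]>0])
            if not len(P):continue
            t=P[np.abs(P[:,2]-264)<5]
            if len(t)>20:print(n,st[i],len(t),t.mean(0).round(1),t.min(0).round(),t.max(0).round())
E
```

```text
clock: 10.98
position: [569.0, -99.8, 332.2]
eef_rot: [[0.973, -0.232, 0.005], [-0.232, -0.973, -0.001], [0.005, 0.0, -1.0]]
ft_force: [-0.3, 0.1, -0.3]
finger_gap: 85.4
clock: 11.48
position: [468.7, -127.2, 369.3]
eef_rot: [[0.973, -0.232, -0.001], [-0.232, -0.973, 0.001], [-0.001, -0.001, -1.0]]
ft_force: [0.5, -0.2, 0.3]
finger_gap: 85.4
wrist [ 242   91   30   53 1029] 681 [ 567.2 -100.7  263.4] [ 553. -108.  259.] [582. -92. 266.]
wrist [ 472  215   46   54 1441] 586 [ 428.3 -260.8  263.5] [ 413. -269.  259.] [ 441. -253.  266.]
scene [359 182   9  21 130] 36 [ 420.2 -258.   263. ] [ 414. -266.  259.] [ 425. -253.  267.]
scene [272 264  23  21 327] 109 [568.3 -98.5 263.1] [ 557. -106.  259.] [581. -92. 266.]
```

View pics/wrist4.png

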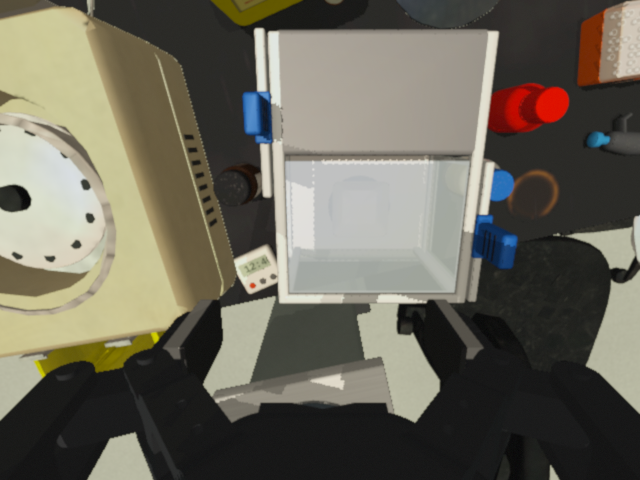

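View pics/scene4.png

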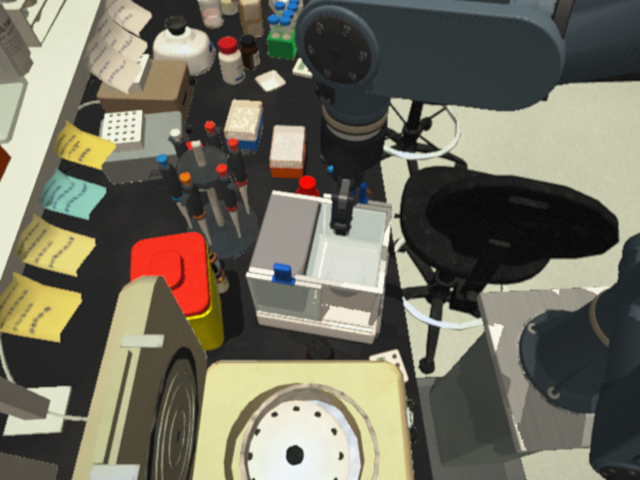

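The wrist view shows the left tab at the rear (257,117), the right tab at the front (495,243), and the jar (238,187) and blue cap (502,185) upright in place. The robot is clear of everything, so I hand in.

```bash
python3 -c "
from workcell import bot
print(bot.finish_job())"
```

```text
the job is handed in; nothing more can be done
None
```

I slid the right door fully shut and the left door fully open, since the amber jar stands on the balance's left. I handed the job in at about 11.6 s; no verdict is reported.

- **Doors:** I pushed each door until I felt its stop, at about 9 N for the right and 13 N for the left. The grip positions at the two stops were 100 mm apart along the balance's x, which is the full stroke. After release, the last wrist picture put the left tab at (567, -101) and the right tab at (428, -261), within about 2 mm of those positions. The scene camera agreed on the left tab. It saw the right tab only partly, behind the gripper, and read it about 8 mm off, so I gave that reading no weight.
- **Jar and bottle:** In the last pictures both looked upright and in their starting places, judged by eye rather than measured.
- **Robot:** The gripper is open and clear, and the force reading is about zero.

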